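# Clamp a test piece in an eccentric-cam jig

## Robot

A 7-joint arm with a two-finger parallel gripper is mounted at the origin on the work surface. World frame = base frame: x ahead of the robot, y to its left, z up, the work surface at z = 0. Lengths are in mm, angles in rad, forces in N, time in s.
With the tool pointing down it reaches from about 350 to 900 mm from the base axis. Payload 7.2 kg.
Tool frame: the origin (TCP) lies where the fingers leave the gripper's body, on its centre line; the fingertips stand 80 mm ahead of it and the grasp point (between the pads) lies 61 mm ahead of it; z points along the fingers, y is the line along which they close (so a half turn about z gives the same grasp; the last joint's range is limited). The gripper opens to 88 mm and grips with 3 to 60 N. Pads are 20 mm wide; open, the fingers measure 115 mm over their backs; the gripper's body (75 mm by 178 mm) begins 61 mm behind the grasp point.
Start: joints at [-1.202, 0.411, -0.013, 1.596, 0.006, 1.134, -0.082], TCP at [264.41, 566.316, 302.653] pointing down, gripper open.
Joint ranges: [-2.95, 2.95], [-0.29, 1.99], [-1.47, 1.44], [0.14, 2.54], [-1.03, 4.17], [0.13, 1.85], [-2.86, 2.86]. Speed limits (rad/s): [2.39, 2.39, 3.01, 3.01, 3.14, 3.14, 3.14].

## Interface

Orientations are given as a 3x3 rotation matrix whose columns are the frame's x, y, z axes.
In Python, from station import bot gives the robot as it stands. The module is installed in compiled form; this text tells all that it offers.
- The arm moves only by the tool send_rows, never from a script. Its argument "increments" is a list of rows, each a list of 2 entries, a list of its own where there are three numbers: the shift along the tool's x, y, z in units of 50 mm (1.0 is 50 mm), then the turn, a rotation vector about the tool's x, y, z in units of 8 degrees (1.0 is 8 degrees). In form: [[[tx, ty, tz], [ax, ay, az]], ...]. A call has 1 to 20 rows; each row shifts and turns the commanded pose from where the row before left it, along the tool's axes as they then stand; what a row does not reach is not made up. A row lasts 1/8 s, in which the tool goes at most 62.5 mm and 10.7 degrees, less where a joint would pass 70% of its speed; a pose out of reach is approached as far as the arm can. A call is refused whole if a number of a shift passes 1 or a number of a turn 1, either way. A call with a gripper value outside its range is refused whole. "grip" is the closure in counts, from 0 (fully open) to 255 (shut), set as the call begins (left out, the last holds). The fingers move at their own pace and stop on an object; "newtons" is the grip in N (left out, the last holds). Time passes only in rows, so rows that do not move let the fingers close. It gives the time, the measured TCP pose, the force, the opening and the grip force at its end, in the units of the state.
- bot.read_state(): the state, without advancing time (a new reading comes with each control period).
- bot.read_camera(name): name is "scene" or "top" or "wrist"; returns a dict with "pixels" (480x640x3 uint8, red, green, blue), "z_map" (480x640 float32, mm along the optical axis (not along the pixel's ray), 0 where there is no reading), "fx", "fy", "cx", "cy" (pixels), "rvec" (rotation vector, rad) and "tvec" (3), from world to camera coordinates, as OpenCV has them. Camera axes: x right, y down, z forward; pixel columns grow to the right and rows downward; lengths in mm; the calibration is good to about 2 mm. A picture is of the moment at which its call begins.
- bot.sign_off(): hands the job in; it is judged then, once.
The state is a dict: "time_s": time; "joint_pos": joint angles; "joint_vel": joint speeds; "effort": joint torques, N m; "eef_pos": TCP position; "ee_rot": TCP orientation; "contact_force": force on the tool from outside, world axes, zero at the start; "ft_torque": the same for the moment, N m; "gripper_width": finger opening in mm; "finger_force": force on a finger pad.
Only numpy, scipy, OpenCV 4.12 (cv2) and the standard library are available. Lean on these libraries where they do the work, as an engineer would, in place of code of your own. Each camera call takes 0.05 s, during which the arm holds its last target. There are 200 camera calls.

## Task

Set the longer of the two aluminium T-section pieces, web up, into the wooden jig so that it lies along the rubber-faced stop and roughly centred on it, then turn the black bar knob clockwise until the green eccentric under it presses the piece firmly against the stop, and let go. Tighten it by feel, as with two fingers: it must stay tight after you let go, but must not be forced. Leave the short piece and everything else on the bench where it is.

Things in the scene. Friction and masses are not known exactly. Their poses are not given: they have to be found in the camera images.
- long_piece_mid (a point): The long test piece: a loose bare-aluminium inverted T-section, 110 mm long, about 220 g. Flat flange 40 mm wide and 12 mm thick below; upright web 10 mm thick along its middle, whose top is 40 mm above the underside. This point is its centre, 20 mm above the underside. x runs along its length, y across the flange, z up.
- short_piece_mid (a point): The short piece: same section and material, but only 60 mm long; a bystander. The point and axes are as for the long piece.
- seat (a point): The jig: a wooden board 240 (x) by 220 (y) by 18 mm. Point: centre of its top face; z up. The piece goes flat on it, lengthwise along x, between cam and stop. The stop: a steel bar with a stiffly sprung rubber face (18 N/mm), 100 mm long along x, 20 wide, 14 high (flat foot behind), centred at x = 0; its face to the cam is at y = +20 to +25 mm, adjustable, setting not given. Open cam to stop: 50 to 57 mm, for the 40 mm flange.
- knob_mid (a point): Middle of the black bar knob, on the cam's axis, 69 mm above the board's top. The bar is 14 mm thick (this point's y), 52 mm long (x), 34 mm high (17 above and 17 below this point); the neck below is 26 mm across. Pinch it from above across the 14 mm. z up; -y points to the lobe's side. The axes turn with the knob.
- cam (a joint): Cam angle, rad, growing clockwise seen from above. 0: lobe straight away from the stop; pi: straight at it, beyond which it slackens. Range -0.1 to 4.2, starts at 0 to 0.5, drag 0.15 N m (felt either way at rest), stays put. It bites at about 1.7 to 2.4, as the stop is set, so go by feel: torque then rises by 0.25 to 0.6 N m for 15 N on the piece, in 0.1 to 0.2 rad. Self-locking. Over 50 N is too much.
- cam_axis (a point): Foot of the cam's vertical axis on the board's top face, 57 mm from the seat point towards the jig's -y; axes as the jig's. The cam is a green disc of radius 35 mm, its centre 10 mm off this axis, 6 to 26 mm above the board, with the black bar knob above it.
- weight_center (a point): Centre of a small brass cylinder, 24 mm across and 32 mm high, standing on the board's corner away from the robot on the cam's side; a bystander.
- cup_rim (a point): Centre of the mouth of an empty paper cup, 72 mm across and 85 mm high, on the bench; a bystander.
- card_box: A closed cardboard box, 100 by 70 by 45 mm high, on the bench beyond the jig's stop side; origin at the centre of its underside; a bystander.
- tape: A clear tape roll lying flat on the bench, 90 mm across and 24 mm high, origin at the centre of its underside; a bystander.
Mind the look-alikes: they are no part of the job. Leave any blue or purple look-alike of the part that bears long_piece_mid alone.

How it is judged (in metres and radians):
On the way, in this order (a step that is already met when the one before it is completed fails the run):
1. the long piece lies flat on the jig's board between cam and stop, along the stop (x of long_piece_mid in the frame of seat between -0.03 and 0.03 m and y of long_piece_mid in the frame of seat between -0.02 and 0.018 m and z of long_piece_mid in the frame of seat between 0.017 and 0.023 m and angle between the x axis of long_piece_mid and the x axis of seat, either way round below 0.08 rad and angle between long_piece_mid's own z axis and vertical below 0.05 rad), for 0.2 s.
2. the cam's lobe presses on the long piece, and the piece on the stop (contact force between cam and long_piece above 6 N and contact force between long_piece and stop above 5 N), for 0.3 s.
At the end, for the whole second after the job is handed in: The long piece lies flat on the board, web up, parallel to the stop within 0.08 rad, centred on it within 30 mm; the cam presses it with over 6 N and it presses the stop with over 5 N; the piece is at rest (all of step 1 and all of step 2 and linear speed of long_piece below 0.01 m/s); the robot touches nothing.
It fails at once if the piece is squeezed by the cam with more than 50 N (contact force between cam and long_piece above 50 N).
It fails at once if the short piece is moved by more than 25 mm (distance of short_piece_mid from where it was at the start of the episode above 0.025 m).
It fails at once if the brass weight on the jig is moved by more than 25 mm (distance of weight_center from where it was at the start of the episode above 0.025 m).
It fails at once if the paper cup, the tape roll or the cardboard box is moved by more than 25 mm (distance of any of cup_rim, tape, card_box from where it was at the start of the episode above 0.025 m).
It also fails if it takes over 64 s, if anything falls off the work surface, if the arm or the gripper's body presses on something with over 40 N, if the wrist force passes 120 N, or if a joint passes its speed limit or range.

## Working session

There is one attempt and no reset: what is moved stays moved. The work goes in short steps, Python scripts to look and compute and a tool call to move; the robot and the scene stay as the last step left them, time stands still between calls to the robot, and variables do not carry over. Pictures are saved under pics/ and viewed, at most 10 in all, crops included, and the job is handed in when it is done.

Besides the shell and the picture viewer there is one more tool, called by a JSON object that holds its "fn" and its "kwargs", one argument or row to a line. send_rows: Moves the arm, as the interface text tells. Its arguments: {"type":"object","properties":{"increments":{"type":"array","items":{"type":"array"}},"grip":{"type":"number"},"newtons":{"type":"number"}},"required":["increments"]}

```bash
mkdir -p pics && cat > h.py <<'E'
import numpy as np, cv2
from station import bot
def cam(n):
    c=bot.read_camera(n); R=cv2.Rodrigues(np.array(c['rvec'],float))[0]; t=np.array(c['tvec'],float).ravel()
    v,u=np.mgrid[0:480,0:640]; z=c['z_map']
    P=np.stack([(u-c['cx'])/c['fx']*z,(v-c['cy'])/c['fy']*z,z],-1)
    c['W']=(P-t)@R; c['R']=R;c['t']=t; c['C']=-R.T@t
    return c
def ray(c,u,v,h):
    d=np.array([(u-c['cx'])/c['fx'],(v-c['cy'])/c['fy'],1])@c['R']
    return c['C']+d*(h-c['C'][2])/d[2]
def save(c,n): cv2.imwrite('pics/'+n,c['pixels'][:,:,::-1])
E
python3 - <<'E'
from h import *
ims=[]
for n in ['top','scene']:
    c=cam(n); np.savez(n+'.npz',**{k:c[k] for k in ['pixels','z_map','W','C','R','t','fx','fy','cx','cy']}); save(c,n+'0.png'); print(n,c['C'],c['fx'],(c['z_map']>0).mean())
s=bot.read_state(); print(s['eef_pos'],s['ee_rot'],s['contact_force'],s['ft_torque'],s['gripper_width'])
E
```

```text
top [ 341.98170893   16.94767391 1312.83583233] 509.0884916588326 0.9959049479166666
scene [1006.79486451  563.73615801  862.17216185] 495.8223939167301 0.9959309895833334
[264.32859626 566.01582967 301.92529415] [[-9.06112470e-01  4.23036630e-01 -4.48756279e-04]
 [ 4.23036847e-01  9.06111584e-01 -1.27404205e-03]
 [-1.32343192e-04 -1.34426583e-03 -9.99999088e-01]] [ 0.0939346  -0.04492663  0.5507528 ] [ 0.02817604 -0.00672012 -0.05789974] 87.77197774927556
```

View pics/top0.png

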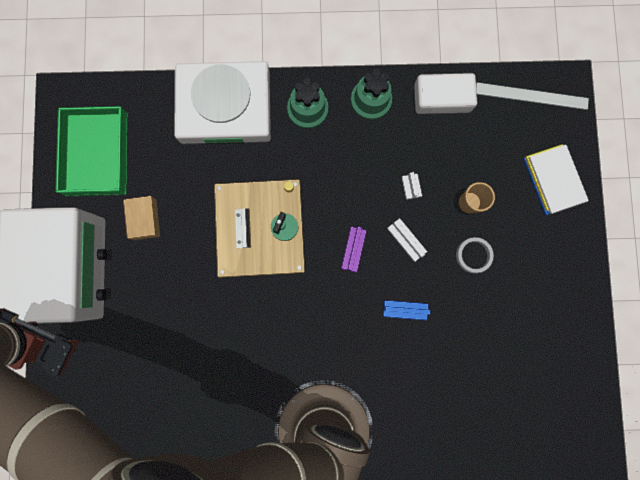

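View pics/scene0.png

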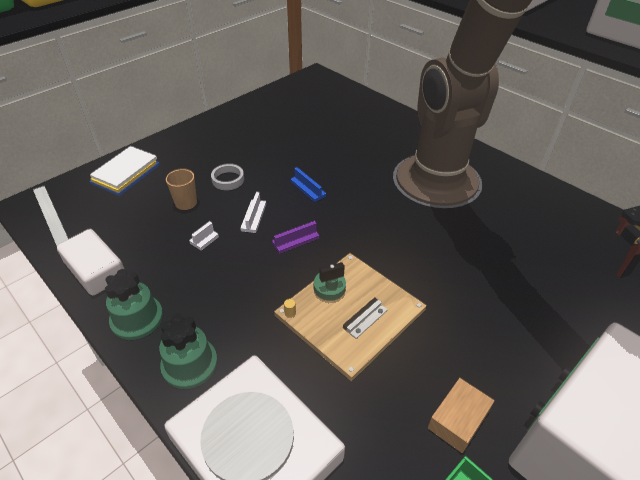

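Top view: long piece at (407,240), short one at (412,186), jig board around (260,228) with the stop at (242,228), the cam and knob at (285,226) and the brass weight at (289,186). The cup and tape are to the right and the box is at (141,217).

```bash
python3 - <<'E'
from h import *
c=dict(np.load('top.npz')); W=c['W']; p=c['pixels']; hsv=cv2.cvtColor(p,cv2.COLOR_RGB2HSV)
def sub(u0,u1,v0,v1):
    m=np.zeros((480,640),bool); m[v0:v1,u0:u1]=1; return m
def rect(m,name,h=None):
    ys,xs=np.nonzero(m); 
    q=np.array([ray(c,u,v,h)[:2] for u,v in zip(xs,ys)]) if h is not None else W[m][:,:2]
    r=cv2.minAreaRect(q.astype(np.float32)); print(name,len(q),np.round(r[0],1),np.round(r[1],1),round(r[2],1),'zmed',np.median(W[m][:,2]).round(1)); return r
print('bench z',np.median(W[330:370,480:560,2]))
# board
b=(hsv[...,0]>8)&(hsv[...,0]<25)&(hsv[...,1]>60)&(hsv[...,2]>100)&sub(205,312,172,284)
b=cv2.morphologyEx(b.astype(np.uint8),cv2.MORPH_CLOSE,np.ones((25,25)))>0
r=rect(b,'board',18); print(np.round(cv2.boxPoints(r),1))
g=(p.min(2)>120)&(hsv[...,1]<60)
for n,s in [('long',sub(380,432,212,266)),('short',sub(395,428,168,202))]:
    m=g&s; rect(m,n+' all',12)
    t=m&(W[...,2]>30); rect(t,n+' web(depth)',40)
    print(np.percentile(W[m][:,2],[5,25,50,75,95]).round(1))
k=sub(268,304,205,245)&(W[...,2]>75); rect(k,'knob',18+69+17); print(np.percentile(W[k][:,2],[5,50,95]))
gr=(hsv[...,0]>60)&(hsv[...,0]<95)&(hsv[...,1]>80)&sub(265,305,205,247); rect(gr,'cam',18+26)
(x,y),rad=cv2.minEnclosingCircle(np.array([ray(c,u,v,44)[:2] for v,u in zip(*np.nonzero(gr))],np.float32)); print('cam circ',x,y,rad)
st=sub(230,252,203,255)&(W[...,2]>25); rect(st,'stop',32); print(np.percentile(W[st][:,2],[5,50,95]))
for n in ['top']:
    A=cv2.resize(p[165:285,205:435],None,fx=3.4,fy=3.4,interpolation=cv2.INTER_CUBIC); cv2.imwrite('pics/crop.png',A[:,:,::-1])
E
```

```text
bench z -0.56487321473629
board 8053 [508.7 153.3] [241.3 221. ] 1.8 zmed 17.9
[[384.6 259.9]
 [391.5  39.1]
 [632.7  46.6]
 [625.8 267.5]]
long all 651 [ 468.7 -227.1] [112.9  41.7] 37.3 zmed 12.9
long web(depth) 200 [ 463.8 -220. ] [109.6  34.4] 41.3 zmed 38.9
[ 5.9 10.2 12.9 36.6 41.5]
short all 350 [ 611.3 -244.5] [67.  41.8] 9.4 zmed 12.3
short web(depth) 109 [ 607.5 -238.2] [60.6 25.5] 8.5 zmed 39.3
[ 6.4  9.5 12.3 36.6 41.6]
knob 156 [506.6  78.1] [49.6 91.7] 63.8 zmed 102.7
[ 83.64106334 102.72949095 109.40833709]
cam 439 [504.5  86.2] [63.9 64.5] 12.8 zmed 43.8
cam circ 505.54327392578125 86.59390258789062 33.5388069152832
stop 353 [504.7 194.5] [ 51.2 130.4] 86.2 zmed 30.4
[26.07058686 30.38631519 35.96449471]
```

View pics/crop.png

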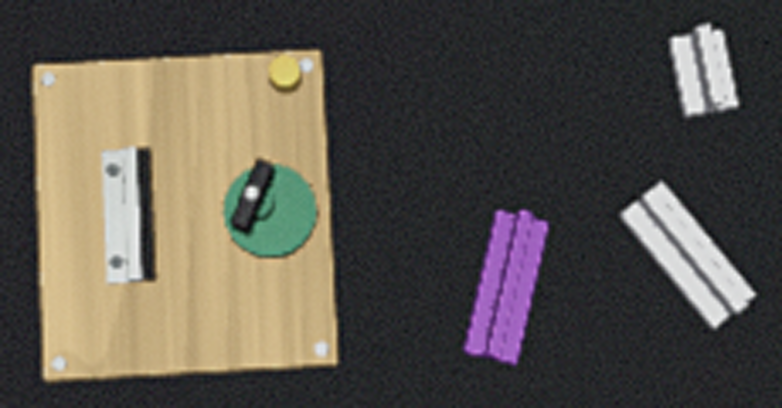

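The crop shows the web stripes of the long piece running at about 39° in world yaw. The cam is about 0.45 rad from open, and the knob bar is tilted by the same amount. The stop's black rubber face points to the cam. I'll hover over the long piece.

{"fn": "send_rows", "kwargs": {
  "increments": [
    [[-0.3,-0.37,0],[0,0,0]],
    [[-0.61,-0.744,0],[0,0,0]],
    [[-0.61,-0.744,0],[0,0,0]],
    [[-0.61,-0.744,0],[0,0,0]],
    [[-0.61,-0.744,0],[0,0,0]],
    [[-0.61,-0.744,0],[0,0,0]],
    [[-0.61,-0.744,0],[0,0,0]],
    [[-0.61,-0.744,0],[0,0,0]],
    [[-0.61,-0.744,0],[0,0,0]],
    [[-0.61,-0.744,0],[0,0,0]],
    [[-0.61,-0.744,0],[0,0,0]],
    [[-0.61,-0.744,0],[0,0,0]],
    [[-0.61,-0.744,0],[0,0,0]],
    [[-0.61,-0.744,0],[0,0,0]],
    [[-0.61,-0.744,0],[0,0,0]],
    [[-0.61,-0.744,0],[0,0,0]],
    [[-0.61,-0.744,0],[0,0,0]],
    [[-0.3,-0.37,0],[0,0,0]]
  ]
}}

```text
time_s: 2.35
eef_pos: [466.2, -228.2, 302.4]
ee_rot: [[-0.905, 0.425, -0.001], [0.425, 0.905, -0.001], [0.0, -0.001, -1.0]]
contact_force: [0.9, 0.7, -0.0]
gripper_width: 87.9
finger_force: 0.0
```

{"fn": "send_rows", "kwargs": {
  "increments": [
    [[0,0,0],[0,0,1]],
    [[0,0,0],[0,0,1]],
    [[0,0,0],[0,0,1]],
    [[0,0,0],[0,0,1]],
    [[0,0,0],[0,0,1]],
    [[0,0,0],[0,0,1]],
    [[0,0,0],[0,0,1]],
    [[0,0,0],[0,0,1]],
    [[0,0,0],[0,0,1]],
    [[0,0,0],[0,0,1]],
    [[0,0,0],[0,0,1]],
    [[0,0,0],[0,0,1]],
    [[0,0,0],[0,0,1]],
    [[0,0,0],[0,0,1]],
    [[0,0,0],[0,0,0.5]],
    [[0,0,0],[0,0,0]]
  ],
  "grip": 110
}}

```text
time_s: 4.35
eef_pos: [466.3, -225.5, 302.4]
ee_rot: [[0.777, 0.629, -0.001], [0.629, -0.777, -0.0], [-0.001, -0.0, -1.0]]
contact_force: [0.0, -0.1, -0.7]
gripper_width: 49.7
finger_force: 0.0
```

```bash
python3 - <<'E'
from h import *
s=bot.read_state(); print(s['time_s'],s['eef_pos'],s['ee_rot'][:2],s['gripper_width'],s['joint_pos'])
c=cam('wrist'); np.savez('wrist.npz',**{k:c[k] for k in ['pixels','z_map','W','C','R','t','fx','fy','cx','cy']}); save(c,'wrist1.png'); print(c['C'])
E
```

```text
4.35 [ 466.25127174 -225.4515611   302.36481293] [[ 7.77006090e-01  6.29492696e-01 -6.94435753e-04]
 [ 6.29492809e-01 -7.77006305e-01 -6.88155160e-05]] 49.6593381764572 [-0.48786708  0.3632873   1.09097356  1.90066962 -0.3618924   1.09554391
 -0.14325877]
[ 518.06753633 -181.47196588  383.04785795]
```

View pics/wrist1.png

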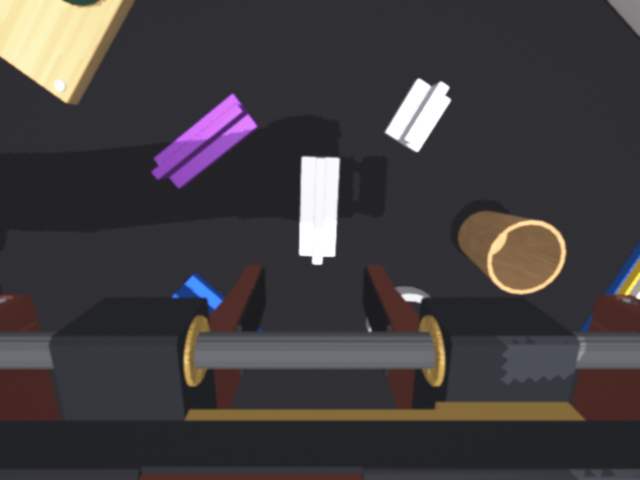

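The wrist view shows the long piece upright in the image, u 300–340 and v 157–262, nearly aligned with the fingers. Now I'll measure it accurately.

```bash
python3 - <<'E'
from h import *
c=dict(np.load('wrist.npz')); p=c['pixels'].astype(int)
m=(p.min(2)>110); m[:, :285]=0; m[:,355:]=0; m[:150]=0; m[270:]=0
# row-wise edges at flange top
L=[];Rr=[]
for v in range(165,246,4):
    us=np.nonzero(m[v])[0]; L.append(ray(c,us.min()-.5,v,12)[:2]); Rr.append(ray(c,us.max()+.5,v,12)[:2])
L=np.array(L);Rr=np.array(Rr)
for n,q in (('L',L),('R',Rr)):
    d=cv2.fitLine(q.astype(np.float32),cv2.DIST_HUBER,0,.01,.01).ravel(); print(n,np.degrees(np.arctan2(d[1],d[0])),d[2:])
mid=(L+Rr)/2; d=cv2.fitLine(mid.astype(np.float32),cv2.DIST_HUBER,0,.01,.01).ravel(); yaw=np.arctan2(d[1],d[0]); print('mid',np.degrees(yaw),'width',np.linalg.norm(L-Rr,axis=1).round(1))
# ends: rows at flange side columns
for u in (306,310,330,334):
    vs=np.nonzero(m[:,u])[0]; print(u,vs.min(),vs.max(),ray(c,u,vs.min()-.5,12)[:2].round(1),ray(c,u,vs.max()+.5,12)[:2].round(1),ray(c,u,vs.max()+.5,0)[:2].round(1))
vs=np.nonzero(m[:,318])[0]; print('web',vs.min(),vs.max(),ray(c,318,vs.min()-.5,40)[:2],ray(c,318,vs.max()+.5,40)[:2])
# project onto the mid line
print('line pt',d[2:])
E
```

```text
L 36.96257 [ 458.85684 -208.27913]
R 37.447544 [ 483.2043  -242.94147]
mid 37.15888 width [41.6 41.7 41.9 43.1 42.1 42.2 42.4 42.5 42.6 41.7 41.8 41.9 42.  43.3
 43.4 42.4 42.5 42.7 42.8 42.9 41.9]
306 156 256 [ 504.7 -181. ] [ 416.8 -251.4] [ 413.6 -253.7]
310 156 256 [ 507.3 -184.3] [ 419.7 -255. ] [ 416.5 -257.3]
330 157 256 [ 519.9 -201.5] [ 434.1 -272.7] [ 431.4 -275.7]
334 157 256 [ 522.6 -204.8] [ 437.  -276.3] [ 434.4 -279.3]
web 157 264 [ 512.3377955  -190.81352585] [ 425.53174392 -261.63877898]
line pt [ 464.01447 -230.87965]
```

{"fn": "send_rows", "kwargs": {
  "increments": [
    [[0.03,0.06,0],[0,0,0.22]],
    [[0,0,0.5],[0,0,0]],
    [[0,0,0.7],[0,0,0]],
    [[0,0,0.7],[0,0,0]],
    [[0,0,0.7],[0,0,0]],
    [[0,0,0.6],[0,0,0]],
    [[0,0,0.5],[0,0,0]],
    [[0,0,0.3],[0,0,0]],
    [[0,0,0.1],[0,0,0]],
    [[0,0,0],[0,0,0]],
    [[0,0,0],[0,0,0]]
  ]
}}

```text
time_s: 5.78
eef_pos: [469.8, -227.2, 98.4]
ee_rot: [[0.796, 0.605, 0.001], [0.605, -0.796, -0.0], [0.001, 0.001, -1.0]]
contact_force: [-0.4, 0.5, 0.3]
gripper_width: 49.7
finger_force: 0.0
```

{"fn": "send_rows", "kwargs": {
  "increments": [
    [[0,0,0],[0,0,0]],
    [[0,0,0],[0,0,0]],
    [[0,0,0],[0,0,0]],
    [[0,0,0],[0,0,0]],
    [[0,0,0],[0,0,0]],
    [[0,0,0],[0,0,0]]
  ],
  "grip": 255,
  "newtons": 25
}}

```text
time_s: 6.52
eef_pos: [469.5, -227.2, 97.7]
ee_rot: [[0.796, 0.605, 0.0], [0.605, -0.796, -0.0], [0.0, 0.0, -1.0]]
contact_force: [1.2, -0.5, 0.2]
gripper_width: 9.5
finger_force: 25.0
```

Gripped the web (9.5 mm). I'll lift, then carry it high over the jig.

{"fn": "send_rows", "kwargs": {
  "increments": [
    [[0,0,-0.3],[0,0,0]],
    [[0,0,-0.6],[0,0,0]],
    [[0,0,-0.7],[0,0,0]],
    [[0,0,-0.7],[0,0,0]],
    [[0,0,-0.55],[0,0,0]],
    [[0.3,-0.31,0],[0,0,0]],
    [[0.54,-0.58,0],[0,0,0]],
    [[0.54,-0.58,0],[0,0,0]],
    [[0.54,-0.58,0],[0,0,0]],
    [[0.54,-0.58,0],[0,0,0]],
    [[0.54,-0.58,0],[0,0,0]],
    [[0.54,-0.58,0],[0,0,0]],
    [[0.54,-0.58,0],[0,0,0]],
    [[0.54,-0.58,0],[0,0,0]],
    [[0.54,-0.58,0],[0,0,0]],
    [[0,0,0],[0,0,0]]
  ]
}}

```text
time_s: 8.52
eef_pos: [507.1, 152.6, 240.2]
ee_rot: [[0.793, 0.609, -0.001], [0.609, -0.793, 0.0], [-0.001, -0.001, -1.0]]
contact_force: [-0.4, -0.5, -3.2]
gripper_width: 9.9
finger_force: 25.0
```

{"fn": "send_rows", "kwargs": {
  "increments": [
    [[0,0,0],[0,0,0.5]],
    [[0,0,0],[0,0,0.8]],
    [[0,0,0],[0,0,0.8]],
    [[0,0,0],[0,0,0.8]],
    [[0,0,0],[0,0,0.8]],
    [[0,0,0],[0,0,0.73]],
    [[0,0,0],[0,0,0]],
    [[0,0,0],[0,0,0]]
  ]
}}

```text
time_s: 9.52
eef_pos: [507.5, 148.7, 240.4]
ee_rot: [[0.999, 0.033, -0.0], [0.033, -0.999, 0.0], [-0.0, -0.0, -1.0]]
contact_force: [0.0, -0.0, -2.4]
gripper_width: 10.0
finger_force: 25.0
```

```bash
python3 - <<'E'
from h import *
s=bot.read_state(); print(s['time_s'],s['eef_pos'],s['ee_rot'][:2],s['gripper_width'],s['finger_force'],s['joint_pos'])
c=cam('wrist'); np.savez('wrist.npz',**{k:c[k] for k in ['pixels','z_map','W','C','R','t','fx','fy','cx','cy']}); save(c,'wrist2.png'); print(c['C'])
# stop face, knob from saved top view
t=dict(np.load('top.npz')); g=t['pixels'].astype(int).sum(2)
for v in (215,222,228,234,240): print(v,g[v,240:256], )
S=np.array([508.7,153.3]);a=np.radians(1.8);J=np.array([[np.cos(a),np.sin(a)],[-np.sin(a),np.cos(a)]])
for u in (249,250,251): print(u,J@(ray(t,u,228,32)[:2]-S),J@(ray(t,u,228,18)[:2]-S))
m=np.zeros((480,640),np.uint8); m[205:238,270:292]=(g[205:238,270:292]<110); n,l,st,ce=cv2.connectedComponentsWithStats(m); print(st,[ (J@(ray(t,*x,104)[:2]-S)).round(1) for x in ce])
E
```

```text
9.525 [507.46780642 148.73843811 240.36941846] [[ 9.99470587e-01  3.25348990e-02 -1.59937582e-04]
 [ 3.25349141e-02 -9.99470595e-01  9.26792796e-05]] 10.039834203268846 24.99971240758896 [-1.23418325  0.58098665  1.21577658  1.95008143 -0.63001859  1.06263111
 -1.27805376]
[574.54226879 151.53769504 321.08851895]
215 [528 588 628 650 659 302 100 115 118 230 485 479 487 480 468 483]
222 [622 559 632 651 653 506 191 112 125 179 419 482 491 486 473 477]
228 [642 627 638 645 665 665 286 101 113 174 326 485 495 495 478 490]
234 [644 635 620 646 668 674 273  89  99 145 267 490 503 501 489 494]
240 [566 647 608 650 668 669 297  98 125  95 232 502 500 507 495 492]
249 [-1.81764805 22.53604257] [ 0.03069055 24.21477508]
250 [-1.95991608 20.00504878] [-0.11313252 21.65611661]
251 [-2.10218428 17.47405196] [-0.25695576 19.09745507]
[[     0      0    640    480 307171]
 [   280    215      5     12     14]
 [   278    218      1      1      1]
 [   274    228      7      6     14]] [array([ -48.4, -152.9]), array([  1.8, -66. ]), array([  8.9, -56.5]), array([-21.2, -53.7])]
```

View pics/wrist2.png

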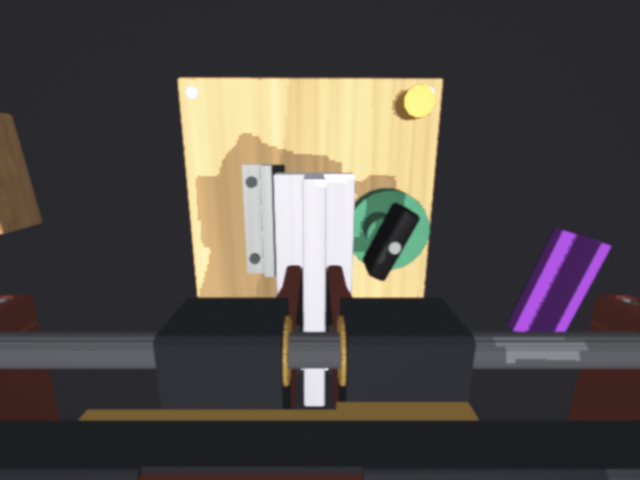

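The wrist view shows the piece held square over the gap, with the stop at (265,220), its black face near u=283, the green cam at (390,228) and the knob middle at (393,242). I'll check the jig's position from this view.

```bash
python3 - <<'E'
from h import *
c=dict(np.load('wrist.npz')); p=c['pixels']; hsv=cv2.cvtColor(p,cv2.COLOR_RGB2HSV); g=p.astype(int).sum(2)
S=np.array([508.7,153.3]);a=np.radians(1.8);J=np.array([[np.cos(a),np.sin(a)],[-np.sin(a),np.cos(a)]])
def j(u,v,h): return (J@(ray(c,u,v,h)[:2]-S)).round(1)
w=(hsv[...,2]>70)&(hsv[...,0]<30)&(hsv[...,1]>50)
for v in (100,160,180,280):
    us=np.nonzero(w[v,150:470])[0]+150; print(v,us.min(),us.max(),j(us.min()-.5,v,18),j(us.max()+.5,v,18))
for u in (220,300,380):
    vs=np.nonzero(w[:150,u])[0]; print(u,vs.min(),j(u,vs.min()-.5,18))
print('stop row'); 
for v in (168,171): print(v,g[v,238:300:2]); print(j(283,v,32),j(285,v,32))
for v in (200,230,260): print(v,g[v,240:282:2])
gr=((hsv[...,0]>60)&(hsv[...,0]<95)&(hsv[...,1]>80)); gr[:180]=0; gr[290:]=0
q=np.array([j(u,v,44) for v,u in zip(*np.nonzero(gr))],np.float32); print('cam',cv2.minEnclosingCircle(q),q.min(0),q.max(0))
k=(g<90).astype(np.uint8); k[:195]=0;k[285:]=0;k[:,:360]=0;k[:,424:]=0
n,l,st,ce=cv2.connectedComponentsWithStats(k); i=1+st[1:,4].argmax(); ys,xs=np.nonzero(l==i); r=cv2.minAreaRect(np.array([j(u,v,104) for u,v in zip(xs,ys)],np.float32)); print('knob',r)
E
```

```text
100 178 442 [102.4 109.8] [ 102.7 -110.8]
160 184 436 [ 53.6 109.5] [  53.9 -110.3]
180 185 434 [ 36.3 110.2] [  36.7 -110.1]
280 195 426 [-58.1 109.7] [ -57.7 -111.1]
220 76 [121.2  73.1]
300 77 [120.5   7.7]
380 77 [120.6 -57.8]
stop row
168 [487 508 609 651 643 636 639 646 646 636 623 601 635 640 657 660 577 269
 122 116 116 116 113 248 409 428 436 446 449 438 434]
[47.7 21.9] [47.7 20.3]
171 [486 504 603 649 643 633 640 643 645 635 616 588 633 639 656 659 589 284
 128 161 185 188 186 281 415 433 438 447 448 441 436]
[45.3 22. ] [45.3 20.3]
200 [490 518 618 634 623 621 628 633 628 615 579 607 628 641 653 635 445 568
 724 729 731]
230 [491 489 531 615 617 614 618 625 630 622 597 579 618 630 637 643 563 400
 683 724 726]
260 [492 495 495 547 567 379 297 293 292 333 522 603 610 615 622 625 615 437
 552 712 719]
cam ((-1.64031982421875, -66.26962280273438), 35.0169677734375) [ -35.2 -101.2] [ 31.1 -37.6]
knob ((7.243753433227539, -48.729042053222656), (10.878435134887695, 47.11449432373047), 61.19483184814453)
```

{"fn": "send_rows", "kwargs": {
  "increments": [
    [[0.02,0.01,0.2],[0,0,0]],
    [[0,0,0.4],[0,0,0]],
    [[0,0,0.4],[0,0,0]],
    [[0,0,0.4],[0,0,0]],
    [[0,0,0.4],[0,0,0]],
    [[0,0,0.3],[0,0,0]],
    [[0,0,0.2],[0,0,0]],
    [[0,0,0.1],[0,0,0]],
    [[0,0,0.03],[0,0,0]],
    [[0,0,0],[0,0,0]],
    [[0,0,0],[0,0,0]]
  ]
}}

```text
time_s: 10.95
eef_pos: [508.8, 148.8, 119.0]
ee_rot: [[1.0, 0.031, 0.001], [0.031, -1.0, 0.0], [0.001, -0.0, -1.0]]
contact_force: [-0.5, -0.1, -2.1]
gripper_width: 9.8
finger_force: 25.0
```

{"fn": "send_rows", "kwargs": {
  "increments": [
    [[0,0,0.02],[0,0,0]],
    [[0,0,0.02],[0,0,0]],
    [[0,0,0],[0,0,0]]
  ]
}}

```text
time_s: 11.32
eef_pos: [508.6, 148.7, 116.6]
ee_rot: [[1.0, 0.031, -0.0], [0.031, -1.0, 0.0], [-0.0, -0.0, -1.0]]
contact_force: [0.1, 0.8, -2.3]
gripper_width: 9.8
finger_force: 25.0
```

{"fn": "send_rows", "kwargs": {
  "increments": [
    [[0,0,0.02],[0,0,0]],
    [[0,0,0.01],[0,0,0]],
    [[0,0,0],[0,0,0]],
    [[0,0,0],[0,0,0]]
  ]
}}

```text
time_s: 11.82
eef_pos: [508.7, 148.7, 115.7]
ee_rot: [[1.0, 0.031, -0.0], [0.031, -1.0, 0.001], [-0.0, -0.001, -1.0]]
contact_force: [-2.3, -0.4, 6.6]
gripper_width: 10.2
finger_force: 25.0
```

Touching the board. I'll open slightly and lift straight off.

{"fn": "send_rows", "kwargs": {
  "increments": [
    [[0,0,0],[0,0,0]],
    [[0,0,0],[0,0,0]],
    [[0,0,0],[0,0,0]]
  ],
  "grip": 197
}}

```text
time_s: 12.2
eef_pos: [508.7, 148.7, 115.1]
ee_rot: [[1.0, 0.031, 0.0], [0.031, -1.0, -0.0], [0.0, 0.0, -1.0]]
contact_force: [0.9, 0.2, -0.0]
gripper_width: 20.2
finger_force: 0.0
```

{"fn": "send_rows", "kwargs": {
  "increments": [
    [[0,0,-0.1],[0,0,0]],
    [[0,0,-0.4],[0,0,0]],
    [[0,0,-0.5],[0,0,0]],
    [[0,0,-0.5],[0,0,0]],
    [[0,0,-0.5],[0,0,0]],
    [[0,0,-0.4],[0,0,0]],
    [[0,0,-0.1],[0,0,0]],
    [[0,0,0],[0,0,0]]
  ]
}}

```text
time_s: 13.2
eef_pos: [508.5, 148.9, 240.2]
ee_rot: [[1.0, 0.031, 0.0], [0.031, -1.0, 0.0], [0.0, -0.0, -1.0]]
contact_force: [0.7, -0.2, 0.5]
gripper_width: 20.0
finger_force: 0.0
```

```bash
python3 - <<'E'
from h import *
s=bot.read_state(); print(s['time_s'],s['eef_pos'],s['ee_rot'][:2],s['gripper_width'],s['ft_torque'],s['joint_pos'])
c=cam('wrist'); save(c,'wrist3.png')
p=c['pixels']; g=p.astype(int).sum(2)
S=np.array([508.7,153.3]);a=np.radians(1.8);J=np.array([[np.cos(a),np.sin(a)],[-np.sin(a),np.cos(a)]])
def j(u,v,h): return (J@(ray(c,u,v,h)[:2]-S)).round(1)
k=(g<90).astype(np.uint8); k[:160]=0;k[290:]=0;k[:,355:]*=1;k[:,:355]=0;k[:,428:]=0
n,l,st,ce=cv2.connectedComponentsWithStats(k); i=1+st[1:,4].argmax(); ys,xs=np.nonzero(l==i); r=cv2.minAreaRect(np.array([j(u,v,104) for u,v in zip(xs,ys)],np.float32)); print('knob',r,st[i])
E
```

```text
13.2 [508.50904054 148.92570113 240.17111372] [[ 9.99509389e-01  3.13206281e-02  1.40883103e-05]
 [ 3.13206193e-02 -9.99509299e-01  4.24775017e-04]] 20.03900884932029 [-0.00849618  0.12856831 -0.0438263 ] [-1.23073069  0.58109575  1.21194435  1.94795855 -0.62967566  1.06215823
 -1.28027811]
knob ((7.427984237670898, -48.64263916015625), (9.921917915344238, 47.543212890625), 62.03776931762695) [365 206  43  67 794]
```

View pics/wrist3.png

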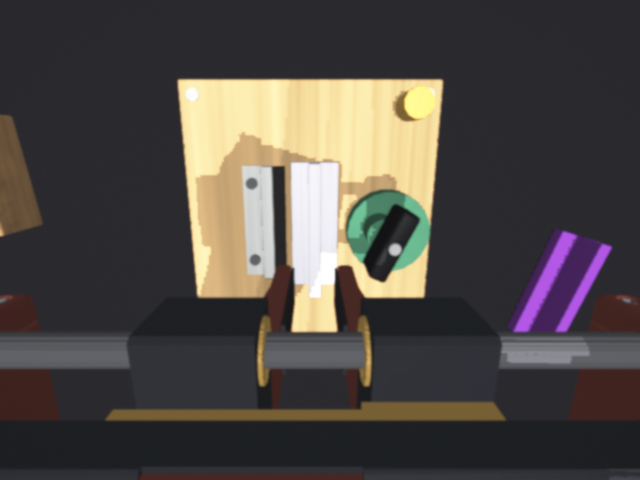

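The long piece sits in the gap parallel to the stop, u 292–338, with clearance on both sides. The knob's hub is at (395,249) and the bar yaw is about −26°. Now I'll go above the knob and rotate the gripper to match.

{"fn": "send_rows", "kwargs": {
  "increments": [
    [[0,0.5,0],[0,0,0]],
    [[0,0.55,0],[0,0,0]],
    [[0,0,0],[0,0,-1]],
    [[0,0,0],[0,0,-1]],
    [[0,0,0],[0,0,-1]],
    [[0,0,0],[0,0,-1]],
    [[0,0,0],[0,0,-1]],
    [[0,0,0],[0,0,-1]],
    [[0,0,0],[0,0,-1]],
    [[0,0,0],[0,0,-1]],
    [[0,0,0],[0,0,-1]],
    [[0,0,0],[0,0,-1]]
  ],
  "grip": 139
}}

```text
time_s: 14.75
eef_pos: [509.8, 96.1, 239.3]
ee_rot: [[0.139, 0.99, -0.002], [0.99, -0.139, -0.001], [-0.001, -0.001, -1.0]]
contact_force: [0.2, 0.4, 0.4]
gripper_width: 40.0
finger_force: 0.0
```

{"fn": "send_rows", "kwargs": {
  "increments": [
    [[0,0,0],[0,0,-1]],
    [[0,0,0],[0,0,-1]],
    [[0,0,0],[0,0,-1]],
    [[0,0,0],[0,0,-1]],
    [[0,0,0],[0,0,-1]],
    [[0,0,0],[0,0,-1]],
    [[0,0,0],[0,0,-1]],
    [[0,0,0],[0,0,-1]],
    [[0,0,0],[0,0,-1]],
    [[0,0,0],[0,0,0]],
    [[0,0,0],[0,0,0]]
  ]
}}

```text
time_s: 16.12
eef_pos: [510.1, 96.1, 239.7]
ee_rot: [[-0.896, 0.445, -0.001], [0.445, 0.896, -0.0], [0.001, -0.001, -1.0]]
contact_force: [-0.8, 1.0, -0.0]
gripper_width: 40.0
finger_force: 0.0
```

```bash
python3 - <<'E'
from h import *
s=bot.read_state(); R=np.array(s['ee_rot']); print(s['time_s'],s['eef_pos'],R[:2],'yyaw',np.degrees(np.arctan2(R[1,1],R[0,1])),s['gripper_width'],s['ft_torque'],s['joint_pos'])
c=cam('wrist'); save(c,'wrist4.png')
p=c['pixels']; g=p.astype(int).sum(2); W=c['W']
d=np.hypot(W[...,0]-510.5,W[...,1]-96.3)
m=(d<32)&(W[...,2]>98)&(W[...,2]<110); r=cv2.minAreaRect(W[m][:,:2].astype(np.float32)); print(m.sum(),r,np.argwhere(m).mean(0))
E
```

```text
16.125 [510.07279582  96.06343863 239.66271231] [[-8.95580457e-01  4.44898787e-01 -8.45097708e-04]
 [ 4.44899156e-01  8.95580621e-01 -3.04493041e-04]] yyaw 63.58313062454859 40.036732276665504 [-0.00179657  0.0654821  -0.05479806] [-0.70673717  0.32282031  0.53036818  1.95112747 -0.20286353  0.92044249
  1.03457452]
1487 ((510.3124084472656, 96.00041961669922), (13.98175048828125, 51.46446990966797), 66.16825103759766) [253.77538668 314.5998655 ]
```

View pics/wrist4.png

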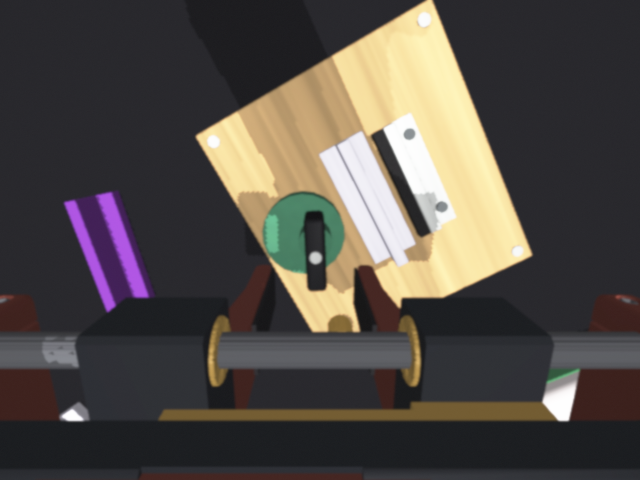

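The wrist view shows the knob bar at (315,250) between the open fingers, at (510.3, 96.0) with its y at 66.2°. I'll correct by 2.6°, descend and grip.

{"fn": "send_rows", "kwargs": {
  "increments": [
    [[0,0,0],[0,0,-0.32]],
    [[0,0,0.2],[0,0,0]],
    [[0,0,0.4],[0,0,0]],
    [[0,0,0.4],[0,0,0]],
    [[0,0,0.4],[0,0,0]],
    [[0,0,0.3],[0,0,0]],
    [[0,0,0.1],[0,0,0]],
    [[0,0,0],[0,0,0]],
    [[0,0,0],[0,0,0]]
  ]
}}

```text
time_s: 17.3
eef_pos: [510.7, 96.3, 150.7]
ee_rot: [[-0.916, 0.402, 0.001], [0.402, 0.916, 0.0], [-0.001, 0.001, -1.0]]
contact_force: [0.9, 0.9, -0.4]
gripper_width: 40.2
finger_force: 0.0
```

{"fn": "send_rows", "kwargs": {
  "increments": [
    [[0,0,0],[0,0,0]],
    [[0,0,0],[0,0,0]],
    [[0,0,0],[0,0,0]],
    [[0,0,0],[0,0,0]],
    [[0,0,0],[0,0,0]]
  ],
  "grip": 255,
  "newtons": 50
}}

```text
time_s: 17.92
eef_pos: [510.6, 96.5, 150.5]
ee_rot: [[-0.916, 0.401, 0.001], [0.401, 0.916, 0.0], [-0.0, 0.001, -1.0]]
contact_force: [0.6, 1.6, 4.4]
gripper_width: 13.6
finger_force: 50.6
```

```bash
cat > st.py <<'E'
from station import bot
import numpy as np
s=bot.read_state(); R=np.array(s['ee_rot']); print(round(s['time_s'],2),np.round(s['eef_pos'],1),'yyaw',round(float(np.degrees(np.arctan2(R[1,1],R[0,1]))),2),'w',round(s['gripper_width'],1),'F',np.round(s['contact_force'],2),'T',np.round(s['ft_torque'],3),'j',np.round(s['joint_pos'],2))
E
python3 st.py
```

```text
17.93 [510.6  96.5 150.5] yyaw 66.33 w 13.6 F [0.57 1.55 4.39] T [ 0.177  0.076 -0.161] j [-0.64  0.45  0.46  2.02 -0.3   0.73  1.16]
```

{"fn": "send_rows", "kwargs": {
  "increments": [
    [[0,0,0],[0,0,0.5]],
    [[0,0,0],[0,0,0.8]],
    [[0,0,0],[0,0,0.8]],
    [[0,0,0],[0,0,0.8]],
    [[0,0,0],[0,0,0.8]],
    [[0,0,0],[0,0,0.8]],
    [[0,0,0],[0,0,0.8]],
    [[0,0,0],[0,0,0.5]],
    [[0,0,0],[0,0,0]]
  ]
}}

```text
time_s: 19.05
eef_pos: [511.8, 97.8, 150.5]
ee_rot: [[-0.341, 0.94, 0.003], [0.94, 0.341, 0.001], [-0.0, 0.004, -1.0]]
contact_force: [6.1, 4.5, -1.1]
gripper_width: 13.7
finger_force: 50.3
```

```bash
python3 st.py
```

```text
19.05 [511.8  97.8 150.5] yyaw 19.96 w 13.7 F [ 6.06  4.5  -1.14] T [ 0.886 -0.733 -0.076] j [-0.8   0.5   0.68  2.03 -0.45  0.76  0.5 ]
```

{"fn": "send_rows", "kwargs": {
  "increments": [
    [[0,0,0],[0,0,0]],
    [[0,0,0],[0,0,0]]
  ]
}}

```text
time_s: 19.3
eef_pos: [511.8, 97.8, 150.5]
ee_rot: [[-0.342, 0.94, 0.003], [0.94, 0.342, 0.001], [0.0, 0.004, -1.0]]
contact_force: [6.6, 5.7, -1.5]
gripper_width: 13.6
finger_force: 50.3
```

```bash
python3 st.py
```

```text
19.3 [511.8  97.8 150.5] yyaw 20.0 w 13.6 F [ 6.64  5.71 -1.54] T [ 0.878 -0.797 -0.097] j [-0.8   0.5   0.68  2.03 -0.45  0.76  0.5 ]
```

{"fn": "send_rows", "kwargs": {
  "increments": [
    [[0.017,0.034,0],[0,0,0]],
    [[0,0.007,0],[0,0,0.6]],
    [[0,0.007,0],[0,0,0.6]],
    [[0,0.007,0],[0,0,0.6]]
  ]
}}

```text
time_s: 19.8
eef_pos: [512.7, 98.0, 150.5]
ee_rot: [[-0.094, 0.996, 0.0], [0.996, 0.094, 0.0], [0.0, 0.0, -1.0]]
contact_force: [0.1, 0.9, 5.0]
gripper_width: 13.6
finger_force: 50.8
```

```bash
python3 st.py
```

```text
19.8 [512.7  98.  150.5] yyaw 5.41 w 13.6 F [0.05 0.94 5.04] T [0.117 0.183 0.237] j [-0.84  0.52  0.74  2.03 -0.51  0.78  0.3 ]
```

{"fn": "send_rows", "kwargs": {
  "increments": [
    [[0,0.005,0],[0,0,0.4]],
    [[0,0.005,0],[0,0,0.4]]
  ]
}}

```text
time_s: 20.05
eef_pos: [513.0, 98.0, 150.4]
ee_rot: [[0.016, 1.0, -0.0], [1.0, -0.016, 0.0], [0.0, -0.0, -1.0]]
contact_force: [-2.4, 0.4, 7.5]
gripper_width: 13.8
finger_force: 50.8
```

```bash
python3 st.py
```

```text
20.05 [513.   98.  150.4] yyaw -0.93 w 13.8 F [-2.35  0.35  7.52] T [0.107 0.322 0.189] j [-0.86  0.53  0.77  2.03 -0.53  0.78  0.21]
```

{"fn": "send_rows", "kwargs": {
  "increments": [
    [[0,0.005,0],[0,0,0.4]],
    [[0,0.005,0],[0,0,0.4]]
  ]
}}

```text
time_s: 20.3
eef_pos: [513.4, 98.0, 150.4]
ee_rot: [[0.128, 0.992, -0.001], [0.992, -0.128, 0.0], [0.0, -0.001, -1.0]]
contact_force: [-2.0, 1.6, 8.0]
gripper_width: 13.7
finger_force: 50.8
```

```bash
python3 st.py
```

```text
20.3 [513.4  98.  150.4] yyaw -7.33 w 13.7 F [-1.96  1.61  8.  ] T [0.063 0.429 0.236] j [-0.88  0.55  0.8   2.03 -0.55  0.79  0.12]
```

{"fn": "send_rows", "kwargs": {
  "increments": [
    [[0,0.003,0],[0,0,0.25]],
    [[0,0.003,0],[0,0,0.25]]
  ]
}}

```text
time_s: 20.55
eef_pos: [513.6, 98.0, 150.4]
ee_rot: [[0.196, 0.981, -0.001], [0.981, -0.196, 0.001], [0.0, -0.001, -1.0]]
contact_force: [-3.3, 1.3, 9.9]
gripper_width: 13.6
finger_force: 50.8
```

```bash
python3 st.py
```

```text
20.55 [513.6  98.  150.4] yyaw -11.29 w 13.6 F [-3.34  1.25  9.9 ] T [0.098 0.523 0.209] j [-0.89  0.55  0.82  2.03 -0.57  0.8   0.07]
```

{"fn": "send_rows", "kwargs": {
  "increments": [
    [[0,0.003,-0.005],[0,0,0.25]],
    [[0,0.003,-0.005],[0,0,0.25]]
  ]
}}

```text
time_s: 20.8
eef_pos: [513.8, 97.9, 150.5]
ee_rot: [[0.264, 0.964, -0.001], [0.964, -0.264, 0.0], [-0.0, -0.001, -1.0]]
contact_force: [-1.4, 1.0, 0.4]
gripper_width: 13.9
finger_force: 50.6
```

```bash
python3 st.py
```

```text
20.8 [513.8  97.9 150.5] yyaw -15.33 w 13.9 F [-1.42  0.98  0.45] T [0.234 0.115 0.19 ] j [-0.91  0.56  0.84  2.03 -0.58  0.81  0.01]
```

{"fn": "send_rows", "kwargs": {
  "increments": [
    [[0,0.003,0],[0,0,0.25]],
    [[0,0.003,0],[0,0,0.25]]
  ]
}}

```text
time_s: 21.05
eef_pos: [514.0, 97.9, 150.5]
ee_rot: [[0.332, 0.943, -0.001], [0.943, -0.332, 0.0], [-0.0, -0.001, -1.0]]
contact_force: [-4.0, 1.7, 3.6]
gripper_width: 13.9
finger_force: 50.7
```

```bash
python3 st.py
```

```text
21.05 [514.   97.9 150.5] yyaw -19.37 w 13.9 F [-4.    1.75  3.62] T [0.31  0.646 0.285] j [-0.92  0.57  0.86  2.03 -0.6   0.81 -0.04]
```

{"fn": "send_rows", "kwargs": {
  "increments": [
    [[0,0,0],[0,0,0.25]]
  ]
}}

```text
time_s: 21.18
eef_pos: [514.0, 97.8, 150.5]
ee_rot: [[0.365, 0.931, -0.001], [0.931, -0.365, 0.0], [-0.0, -0.001, -1.0]]
contact_force: [-4.0, 2.2, 3.6]
gripper_width: 13.7
finger_force: 50.6
```

```bash
python3 st.py
```

```text
21.18 [514.   97.8 150.5] yyaw -21.39 w 13.7 F [-4.03  2.23  3.55] T [0.313 0.705 0.172] j [-0.92  0.57  0.87  2.03 -0.61  0.82 -0.07]
```

{"fn": "send_rows", "kwargs": {
  "increments": [
    [[0,0,0],[0,0,0.25]],
    [[0,0,0],[0,0,0.15]]
  ]
}}

```text
time_s: 21.42
eef_pos: [514.1, 97.8, 150.5]
ee_rot: [[0.416, 0.91, -0.001], [0.91, -0.416, 0.0], [-0.0, -0.001, -1.0]]
contact_force: [-4.5, 2.2, 2.5]
gripper_width: 13.7
finger_force: 50.6
```

```bash
python3 st.py
```

```text
21.43 [514.1  97.8 150.5] yyaw -24.55 w 13.7 F [-4.49  2.18  2.52] T [0.397 0.787 0.17 ] j [-0.93  0.58  0.88  2.03 -0.62  0.82 -0.11]
```

{"fn": "send_rows", "kwargs": {
  "increments": [
    [[0,0,0],[0,0,0.2]],
    [[0,0,0],[0,0,0.2]]
  ]
}}

```text
time_s: 21.68
eef_pos: [514.3, 97.7, 150.5]
ee_rot: [[0.466, 0.885, -0.001], [0.885, -0.466, -0.0], [-0.0, -0.0, -1.0]]
contact_force: [-3.1, 1.3, 0.9]
gripper_width: 13.3
finger_force: 50.7
```

```bash
python3 st.py
```

```text
21.68 [514.3  97.7 150.5] yyaw -27.75 w 13.3 F [-3.06  1.34  0.91] T [0.355 0.901 0.425] j [-0.94  0.59  0.9   2.03 -0.63  0.83 -0.16]
```

{"fn": "send_rows", "kwargs": {
  "increments": [
    [[0,0,0],[0,0,0.15]]
  ]
}}

```text
time_s: 21.8
eef_pos: [514.3, 97.7, 150.5]
ee_rot: [[0.484, 0.875, -0.0], [0.875, -0.484, -0.0], [-0.0, -0.0, -1.0]]
contact_force: [-4.4, 1.3, 1.4]
gripper_width: 13.9
finger_force: 50.7
```

```bash
python3 st.py
```

```text
21.8 [514.3  97.7 150.5] yyaw -28.93 w 13.9 F [-4.37  1.27  1.43] T [0.348 0.938 0.491] j [-0.94  0.59  0.9   2.03 -0.63  0.83 -0.17]
```

{"fn": "send_rows", "kwargs": {
  "increments": [
    [[0,0,0],[0,0,0.15]]
  ]
}}

```text
time_s: 21.92
eef_pos: [514.3, 97.7, 150.5]
ee_rot: [[0.502, 0.865, -0.0], [0.865, -0.502, -0.0], [-0.0, -0.0, -1.0]]
contact_force: [-3.2, 0.8, -0.9]
gripper_width: 13.8
finger_force: 50.8
```

```bash
python3 st.py
```

```text
21.93 [514.3  97.7 150.5] yyaw -30.12 w 13.8 F [-3.23  0.78 -0.93] T [0.225 0.864 0.559] j [-0.95  0.59  0.91  2.03 -0.64  0.83 -0.19]
```

{"fn": "send_rows", "kwargs": {
  "increments": [
    [[0,0,0],[0,0,0.12]],
    [[0,0,0],[0,0,0]],
    [[0,0,0],[0,0,0]]
  ]
}}

```text
time_s: 22.3
eef_pos: [514.3, 97.6, 150.5]
ee_rot: [[0.515, 0.857, -0.0], [0.857, -0.515, -0.0], [-0.0, -0.0, -1.0]]
contact_force: [-4.5, 1.4, -3.1]
gripper_width: 13.6
finger_force: 50.7
```

```bash
python3 st.py
```

```text
22.3 [514.3  97.6 150.5] yyaw -31.02 w 13.6 F [-4.52  1.43 -3.05] T [0.229 0.819 0.464] j [-0.95  0.59  0.91  2.03 -0.64  0.83 -0.2 ]
```

It bit at about 2.03 rad and is now roughly 0.1 rad tight. I'll release and lift clear.

{"fn": "send_rows", "kwargs": {
  "increments": [
    [[0,0,0],[0,0,0]],
    [[0,0,0],[0,0,0]],
    [[0,0,0],[0,0,0]],
    [[0,0,-0.2],[0,0,0]],
    [[0,0,-0.5],[0,0,0]],
    [[0,0,-0.6],[0,0,0]],
    [[0,0,-0.5],[0,0,0]],
    [[0,0,-0.2],[0,0,0]],
    [[0,0,0],[0,0,0]],
    [[0,0,0],[0,0,0]]
  ],
  "grip": 139
}}

```text
time_s: 23.55
eef_pos: [514.0, 97.8, 249.9]
ee_rot: [[0.515, 0.857, -0.001], [0.857, -0.515, -0.0], [-0.001, -0.001, -1.0]]
contact_force: [-0.0, 0.9, 0.2]
gripper_width: 40.1
finger_force: 0.0
```

```bash
python3 - <<'E'
from h import *
exec(open('st.py').read())
c=cam('wrist'); save(c,'wrist5.png'); W=c['W']
d=np.hypot(W[...,0]-512,W[...,1]-96); m=(d<32)&(W[...,2]>98)&(W[...,2]<110); print(m.sum(),cv2.minAreaRect(W[m][:,:2].astype(np.float32)))
E
```

```text
23.55 [514.   97.8 249.9] yyaw -31.02 w 40.1 F [-0.04  0.89  0.18] T [-0.069  0.135  0.05 ] j [-1.08  0.46  1.07  1.95 -0.48  1.01 -0.33]
1352 ((510.57562255859375, 96.74291229248047), (51.64889907836914, 13.464253425598145), 59.440399169921875)
```

View pics/wrist5.png

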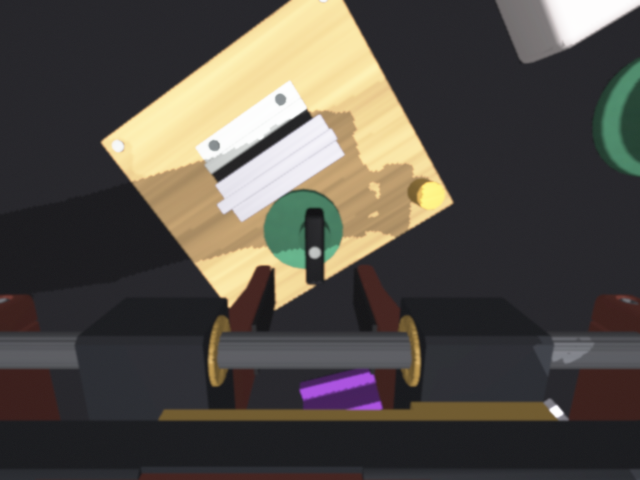

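The picture shows the piece flush along the black stop face, with the cam touching the flange and the knob still turned. I'll check its centring numerically, then hand in.

```bash
python3 - <<'E'
from h import *
S=np.array([508.7,153.3]);a=np.radians(1.8);J=np.array([[np.cos(a),np.sin(a)],[-np.sin(a),np.cos(a)]])
c=cam('wrist'); W=c['W']; q=(W[...,:2]-S)@J.T; z=W[...,2]
m=(abs(q[...,0])<90)&(q[...,1]>-8)&(q[...,1]<12)&(z>52)&(z<64)
m=cv2.morphologyEx(m.astype(np.uint8),cv2.MORPH_OPEN,np.ones((3,3)))>0
print('web',m.sum(),cv2.minAreaRect(q[m].astype(np.float32)),np.median(z[m]))
E
```

```text
web 1743 ((1.7031517028808594, 2.861494779586792), (109.861572265625, 9.982504844665527), 0.01023637130856514) 56.69172388549155
```

```bash
python3 -c "
from station import bot
print(bot.sign_off())"
```

```text
the job is handed in; nothing more can be done
None
```

I handed the job in at about 24 s, but the hand-in gave no verdict. The long piece lies web up along the stop, about 2 mm off centre and parallel; the cam bit at about 2.03 rad and I let go at about 2.14 rad (estimated 15–20 N), and it held after release.

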